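# Empty a dipper of used vial caps into the self-closing bench waste bin

## Robot

A 7-joint arm with a two-finger parallel gripper is mounted at the origin on a cart in front of the work surface, level with it; the furniture and walls round the work are solid. World frame = base frame: x ahead of the robot, y to its left, z up, the work surface at z = 0. Lengths are in m, angles in rad, forces in N, time in s.
With the tool pointing down it reaches from about 0.4 to 0.85 m from the base axis. Payload 10.4 kg.
Tool frame: the origin (TCP) lies at the very end of the fingers, on their centre line; the grasp point (between the pads) lies r.tcp_to_grasp behind it (r.tcp_to_grasp is the distance from the TCP to the grasp point, in m); z points along the fingers, y is the line along which they close (so a half turn about z gives the same grasp; the last joint's range is limited). The gripper opens to 87 mm and grips with 3 to 60 N. Pads are 19 mm wide; open, the fingers measure 117 mm over their backs; the gripper's body (75 mm by 190 mm) begins 51 mm behind the grasp point.
Start: joints at [1.312, 0.332, -0.065, 1.46, 0.022, 1.35, -0.088], TCP at [0.146, -0.608, 0.223] pointing down, gripper open.
Joint ranges: [-2.6, 2.6], [-0.5, 2.12], [-1.47, 1.34], [0.16, 2.42], [-1.27, 4.41], [0.06, 2.06], [-2.6, 2.6]. Speed limits (rad/s): [2.22, 2.22, 2.79, 2.79, 3.14, 3.14, 3.14].

## Interface

Orientations are given as a unit quaternion [x, y, z, w].
In Python, from bench import monitor, cams, ticket, r gives the robot as it stands.
- The arm moves only by the shell command python3 -m crank 'ROWS' [OPENING] [FORCE]. ROWS is a JSON object whose one key "steps" holds a list of rows, each a list of 2 entries, a list of its own where there are three numbers: the shift along the world's x, y, z in units of 25 mm (1.0 is 25 mm), then the turn, a rotation vector about the world's x, y, z in units of 5 degrees (1.0 is 5 degrees). In form: {"steps": [[[x, y, z], [ax, ay, az]], ...]}. A call has 1 to 10 rows; each row shifts and turns the commanded pose from where the row before left it; what a row does not reach is not made up. A row lasts 1/12 s, in which the tool goes at most 41.7 mm and 7.16 degrees, less where a joint would pass 70% of its speed; a pose out of reach is approached as far as the arm can. A call is refused whole if a number of a shift passes 1 or a number of a turn 1, either way. A call with a gripper value outside its range is refused whole. OPENING is the finger opening in mm, from 0 to 87, set as the call begins (- or left out, the last holds). The fingers move at their own pace and stop on an object; FORCE is the grip in N (left out, the last holds). Time passes only in rows, so rows that do not move let the fingers close. It gives the time, the measured TCP pose, the force, the opening and the grip force at its end, in the units of the state.
- monitor.read_state(): the state, without advancing time (a new reading comes with each control period).
- cams.camera(name): name is "side" or "top"; returns a dict with "pixels" (420x560x3 uint8, blue, green, red), "z_map" (420x560 float32, m along the optical axis (not along the pixel's ray), 0 where there is no reading), "vfov" (degrees; the focal length in pixels is half the picture's height over the tangent of half this angle, whatever the lens; pixels are square), "cx", "cy" (the principal point, pixels), "T" (4x4, takes a point from camera to world coordinates). Camera axes: x right, y up, looking along -z (the intrinsics and any distortion apply to the point x, -y, -z); pixel columns grow to the right and rows downward; lengths in m; the calibration is good to about 2 mm. A picture is of the moment at which its call begins.
- ticket.close_job(): hands the job in; it is judged then, once.
The state is a dict: "time": time; "joint_positions": joint angles; "joint_vel": joint speeds; "joint_torque": joint torques, N m; "ee_pos": TCP position; "eef_rot": TCP orientation; "ft_force": force on the tool from outside, world axes, zero at the start; "torque": the same for the moment, N m; "width": finger opening in m; "grip_force": force on a finger pad.
Only numpy, scipy, OpenCV 4.12 (cv2) and the standard library are available. Lean on these libraries where they do the work, as an engineer would, in place of code of your own. Each camera call takes 0.05 s, during which the arm holds its last target. There are 200 camera calls.

## Task

Take the steel dipper by its black handle and empty all eight used caps into the yellow waste bin: push the red flap in with the dipper itself, never touching the flap with the hand, and tip the cup out inside. Draw the dipper out again so that the flap shuts, and stand it upright on the bench; leave everything else on the bench where it is.

Things in the scene. Friction and masses are not known exactly. Their poses are not given: they have to be found in the camera images.
- bin: Yellow bench waste bin, 160 (x) by 172 (y) by 190 mm high, fixed, hollow, walls 4 mm. Origin: centre of its underside; its front faces its own -x. Upright front wall 88 mm high at x = -80 mm (its top edge is the sill); above it the front leans back to the top edge at x = -40, z = 190 mm. That sloping part is an opening, y = -68 to +68 mm, closed by the red flap.
- opening (a point): Middle of the sill, the lower edge of the bin's opening: x = -80 mm, z = 88 mm in the bin's frame.
- flap (a joint): Red push flap, 136 mm wide, 97 mm long, 3 mm thick, smooth, hinged along its upper edge (bin frame x = -43, z = 183 mm). 0 = shut; grows to 1.75 rad as its lower edge is pushed inward and up (then nearly level; it hangs plumb at 0.37). It cannot open outward. A spring shuts it: 1 N at the lower edge to start it, 2.6 N fully open, more nearer the hinge.
- dipper: Steel dipper, about 120 g: round cup, 48 mm across at its flat foot, 76 mm at the rim, 48 mm high, wall 2 mm, floor 4 mm, smooth, walls flaring 16 degrees. Origin: centre of the cup's underside; z up through the mouth. A level handle runs along its own -x, axis 42 mm above the foot: 10 mm rod to x = -75 mm, then a round rubber grip 14 mm thick to x = -165 mm..
- grip (a point): A point on the axis of the dipper's black handle, 120 mm behind the cup's centre (x = -120, z = 42 mm in the dipper's frame). Held here, the cup and the flap's spring load the pinch with up to 0.6 N m, so that in a light grip the dipper sags nose-down; 80 N or more holds it within some degrees. Let go on its foot, full or empty, the dipper stands by itself.
- cap_1: Used blue screw cap of a sample vial, round, 16 mm across and 13 mm high, about 10 g; lies loose in the dipper's cup at first. Origin: centre of one flat face. It slides on steel once the surface slopes some 20 to 31 degrees, by its state.
- cap_2: Used orange screw cap of a sample vial, round, 16 mm across and 13 mm high, about 10 g; lies loose in the dipper's cup at first. Origin: centre of one flat face. It slides on steel once the surface slopes some 20 to 31 degrees, by its state.
- cap_3: Used white screw cap of a sample vial, round, 16 mm across and 13 mm high, about 10 g; lies loose in the dipper's cup at first. Origin: centre of one flat face. It slides on steel once the surface slopes some 20 to 31 degrees, by its state.
- cap_4: Used blue screw cap of a sample vial, round, 16 mm across and 13 mm high, about 10 g; lies loose in the dipper's cup at first. Origin: centre of one flat face. It slides on steel once the surface slopes some 20 to 31 degrees, by its state.
- cap_5: Used orange screw cap of a sample vial, round, 16 mm across and 13 mm high, about 10 g; lies loose in the dipper's cup at first. Origin: centre of one flat face. It slides on steel once the surface slopes some 20 to 31 degrees, by its state.
- cap_6: Used green screw cap of a sample vial, round, 16 mm across and 13 mm high, about 10 g; lies loose in the dipper's cup at first. Origin: centre of one flat face. It slides on steel once the surface slopes some 20 to 31 degrees, by its state.
- cap_7: Used blue screw cap of a sample vial, round, 16 mm across and 13 mm high, about 10 g; lies loose in the dipper's cup at first. Origin: centre of one flat face. It slides on steel once the surface slopes some 20 to 31 degrees, by its state.
- cap_8: Used white screw cap of a sample vial, round, 16 mm across and 13 mm high, about 10 g; lies loose in the dipper's cup at first. Origin: centre of one flat face. It slides on steel once the surface slopes some 20 to 31 degrees, by its state.
- well_plate: Clear six-well plate with pink medium, 85x128x21 mm, origin at the centre of its underside; bystander. It and the dipper stand on the two sides of the bin, either way round.
- timer: White digital timer, 20x66x62 mm, standing on the bench behind, to the right; bystander.
- counter: Round light-coloured tally counter, 44x50x24 mm, at the right in front of the large microscope, which stands right of y = -0.40 m (solid, the arm starts beside it); bystander.
- dish: Covered culture dish, 60 mm across, 14 mm high; bystander beside the bin.
- marker: Red-capped marker pen, 125 mm long, 14 mm thick, lying at the front; bystander.

How it is judged:
On the way, in this order (a step that is already met when the one before it is completed fails the run):
1. the dipper is off the bench with all caps still in it (height (world z) of dipper above 0.03 m and distance between each of cap_1, cap_2, cap_3, cap_4, cap_5, cap_6, cap_7, cap_8 and dipper below 0.06 m), for 0.2 s.
2. the dipper pushes the flap in (value of joint flap above 0.35 rad and contact force between dipper and flap above 0.2 N), for 0.1 s.
3. all eight caps lie inside the bin (x of cap_1 in the frame of bin between -0.078 and 0.08 m and y of cap_1 in the frame of bin between -0.084 and 0.084 m and z of each of cap_1, cap_2, cap_3, cap_4, cap_5, cap_6, cap_7, cap_8 in the frame of bin below 0.085 m and x of cap_2 in the frame of bin between -0.078 and 0.08 m and y of cap_2 in the frame of bin between -0.084 and 0.084 m and x of cap_3 in the frame of bin between -0.078 and 0.08 m and y of cap_3 in the frame of bin between -0.084 and 0.084 m and x of cap_4 in the frame of bin between -0.078 and 0.08 m and y of cap_4 in the frame of bin between -0.084 and 0.084 m and x of cap_5 in the frame of bin between -0.078 and 0.08 m and y of cap_5 in the frame of bin between -0.084 and 0.084 m and x of cap_6 in the frame of bin between -0.078 and 0.08 m and y of cap_6 in the frame of bin between -0.084 and 0.084 m and x of cap_7 in the frame of bin between -0.078 and 0.08 m and y of cap_7 in the frame of bin between -0.084 and 0.084 m and x of cap_8 in the frame of bin between -0.078 and 0.08 m and y of cap_8 in the frame of bin between -0.084 and 0.084 m), for 0.2 s.
At the end, for the whole second after the job is handed in: All eight caps lie inside the bin (below its sill); the flap is shut again (within 0.06 rad); the dipper stands upright on its foot on the bench (foot within 6 mm of the surface, within 0.1 rad of upright), at rest (all of step 3 and value of joint flap below 0.06 rad and height (world z) of dipper between -0.006 and 0.006 m and angle between dipper's own z axis and vertical below 0.1 rad and linear speed of dipper below 0.02 m/s); the robot touches nothing.
It fails at once if the hand or arm touches the flap (contact force between any of the fingers, the arm and flap above 0.5 N).
It fails at once if a bystander (well plate, timer, tally counter, culture dish or marker) is moved by more than 25 mm (distance of any of well_plate, timer, counter, dish, marker from where it was at the start of the episode above 0.025 m).
It also fails if it takes over 67 s, if anything falls off the work surface, if the arm or the gripper's body presses on something with over 40 N, if the wrist force passes 120 N, or if a joint passes its speed limit or range.

## Working session

There is one attempt and no reset: what is moved stays moved. The work goes in short steps, Python scripts to look and compute and a shell command to move; the robot and the scene stay as the last step left them, time stands still between calls to the robot, and variables do not carry over. Pictures are saved under pics/ and viewed, at most 11 in all, crops included, and the job is handed in when it is done.

```bash
mkdir -p pics; ls; python3 - <<'E'
from bench import monitor,cams,r
import cv2
print(r.tcp_to_grasp, monitor.read_state())
for n in("top","side"):
    c=cams.camera(n); cv2.imwrite(f"pics/{n}0.png",c["pixels"]); print(n,c["vfov"],c["cx"],c["cy"],c["T"],[k for k in c])
E
```

```text
pics
0.0187 {'time': 0.0, 'joint_positions': array([ 1.31245348,  0.33288032, -0.06473356,  1.46095457,  0.02158809,
        1.34989902, -0.08849841]), 'joint_vel': array([0.00066219, 0.00140152, 0.00043294, 0.00139733, 0.00012693,
       0.00070217, 0.00080706]), 'joint_torque': array([-4.06563968e-04, -6.23252392e+01,  2.43330665e-02, -3.89896524e+01,
       -6.13441039e-02,  3.98346945e-02,  1.37747220e-04]), 'ee_pos': array([ 0.1459033 , -0.6073244 ,  0.22174242]), 'eef_rot': array([ 9.93057887e-01,  1.17624442e-01, -1.07329478e-04, -7.15055722e-04]), 'ft_force': array([-0.24409039,  0.47365905, -0.35459287]), 'torque': array([-0.00622262, -0.00502002, -0.03121042]), 'grip_force': 0.0, 'width': 0.08731022858259593}
top 48.962188668204256 279.25067039215935 209.14725900603298 [[ 0.01645585  0.99466914 -0.10179636  0.43216923]
 [-0.99981149  0.0174187   0.00857692 -0.01696783]
 [ 0.01030435  0.10163603  0.99476828  1.31274975]
 [ 0.          0.          0.          1.        ]] ['pixels', 'z_map', 'vfov', 'cx', 'cy', 'T']
side 46.71880176432254 273.9178061372122 213.2025455892139 [[ 0.86354514  0.39594511 -0.31227753  0.10017329]
 [-0.50419149  0.66689864 -0.54866852 -0.82018384]
 [-0.00898516  0.63124771  0.77552923  1.26824625]
 [ 0.          0.          0.          1.        ]] ['pixels', 'z_map', 'vfov', 'cx', 'cy', 'T']
```

View pics/top0.png

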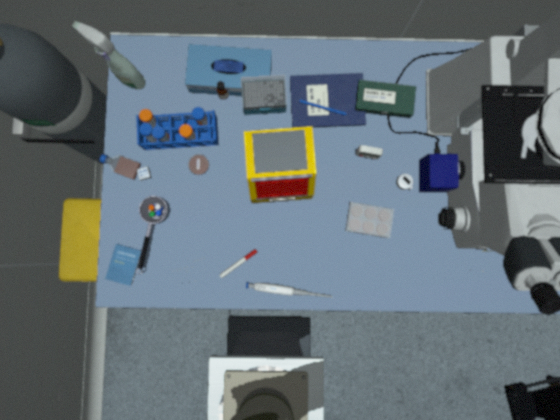

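View pics/side0.png

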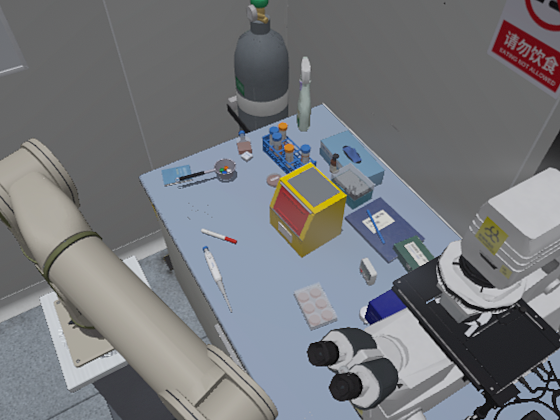

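The top view shows the dipper cup at about (155,209) with its handle running to (144,270). The bin is at (280,165) with the flap facing down toward the robot, the dish is at (198,165), the marker at (238,263) and the plate at (370,220).

```bash
cat > h.py <<'E'
import numpy as np, cv2
from bench import cams, monitor
def cloud(n):
    c=cams.camera(n); z=c["z_map"]; h,w=z.shape; f=h/2/np.tan(np.radians(c["vfov"]/2))
    u,v=np.meshgrid(np.arange(w),np.arange(h))
    P=np.stack([(u-c["cx"])/f*z,-(v-c["cy"])/f*z,-z,np.ones_like(z)],-1)@c["T"].T
    P=P[...,:3]; P[z==0]=np.nan
    return c,P
def crop(c,u0,v0,u1,v1,s,name): cv2.imwrite("pics/"+name,cv2.resize(c["pixels"][v0:v1,u0:u1],None,fx=s,fy=s,interpolation=cv2.INTER_CUBIC))
E
python3 - <<'E'
from h import *
np.set_printoptions(precision=4,suppress=True)
c,P=cloud("top"); s,Q=cloud("side")
a=np.vstack([np.hstack([cv2.resize(c["pixels"][150:290,90:230],None,fx=4,fy=4)[:560,:400]]) ])
cv2.imwrite("pics/dip.png",cv2.resize(c["pixels"][180:290,95:205],(600,600),interpolation=cv2.INTER_CUBIC))
cv2.imwrite("pics/dips.png",cv2.resize(s["pixels"][145:265,150:310],(800,600),interpolation=cv2.INTER_CUBIC))
for uv in [(155,209),(143,270),(150,235),(122,263),(198,165),(238,263),(370,220),(265,290),(120,200),(330,250),(250,133),(310,131),(312,196),(250,200)]: print(uv,P[uv[1],uv[0]])
# bin top rim points
hz=P[...,2]
m=(hz>.18)&(hz<.2); m[:100]=0;m[:,:235]=0;m[:,330:]=0
pts=P[m]; print(len(pts)); r=cv2.minAreaRect(pts[:,:2].astype(np.float32)); print("bin top",r, cv2.boxPoints(r))
# dipper points
for nm,R in(("top",P),("side",Q)):
    m=(R[...,0]>.2)&(R[...,0]<.55)&(R[...,1]>.15)&(R[...,1]<.4)
    d=R[m&(R[...,2]>.03)&(R[...,2]<.065)]
    print(nm,len(d), "bench", np.nanmedian(R[m][:,2]))
    np.save(nm+"d.npy",d)
    if len(d): print(d[np.argsort(d[:,0])][::6])
E
```

```text
(155, 209) [0.5596 0.3234 0.0109]
(143, 270) [ 0.3876  0.353  -0.0023]
(150, 235) [ 0.4864  0.3375 -0.0015]
(122, 263) [0.4065 0.4081 0.0127]
(198, 165) [0.6881 0.2062 0.0115]
(238, 263) [0.4118 0.0848 0.0122]
(370, 220) [ 0.5383 -0.2843  0.0195]
(265, 290) [0.339  0.0076 0.0216]
(120, 200) [nan nan nan]
(330, 250) [ 0.4526 -0.175  -0.0066]
(250, 133) [0.7361 0.0492 0.1901]
(310, 131) [ 0.7451 -0.1003  0.1867]
(312, 196) [ 0.5972 -0.1163  0.0675]
(250, 200) [0.591  0.0558 0.0032]
3644
bin top ((0.4041941463947296, -0.023881986737251282), (0.18128202855587006, 0.7036465406417847), 89.58361053466797) [[ 0.0517 -0.112 ]
 [ 0.7553 -0.1171]
 [ 0.7567  0.0642]
 [ 0.053   0.0693]]
top 352 bench -0.00018487682216417056
[[0.3782 0.3503 0.0442]
 [0.3834 0.3569 0.0409]
 [0.389  0.3438 0.0402]
 [0.3944 0.3529 0.0469]
 [0.3971 0.3528 0.048 ]
 [0.3999 0.3411 0.0416]
 [0.4026 0.3412 0.042 ]
 [0.4053 0.3502 0.0487]
 [0.408  0.3458 0.0458]
 [0.4107 0.3449 0.0494]
 [0.4135 0.3416 0.0517]
 [0.4162 0.3379 0.0464]
 [0.4214 0.3493 0.0453]
 [0.4242 0.3455 0.0496]
 [0.4269 0.3464 0.0468]
 [0.4297 0.3439 0.0
[... 1264 characters left out ...]
06]
 [0.4222 0.3399 0.0349]
 [0.4283 0.3417 0.0451]
 [0.4318 0.3318 0.0471]
 [0.4371 0.3357 0.0458]
 [0.4428 0.331  0.047 ]
 [0.4476 0.326  0.0439]
 [0.4543 0.3341 0.038 ]
 [0.4589 0.3333 0.0463]
 [0.4639 0.3359 0.0463]
 [0.4693 0.3303 0.0485]
 [0.4755 0.3292 0.0411]
 [0.482  0.3252 0.0463]
 [0.4892 0.3254 0.0423]
 [0.4964 0.3234 0.0453]
 [0.503  0.3199 0.0499]
 [0.5112 0.3238 0.0371]
 [0.5135 0.3187 0.0453]
 [0.5178 0.3291 0.039 ]
 [0.5195 0.3006 0.0383]
 [0.5233 0.2913 0.0446]
 [0.5253 0.3437 0.0424]
 [0.5289 0.3506 0.0446]
 [0.534  0.281  0.0481]
 [0.5375 0.3549 0.0315]
 [0.5397 0.3494 0.0402]
 [0.5419 0.3525 0.0463]
 [0.5428 0.2835 0.0461]
 [0.5459 0.282  0.0459]
 [0.5495 0.354  0.0362]]
```

View pics/dip.png

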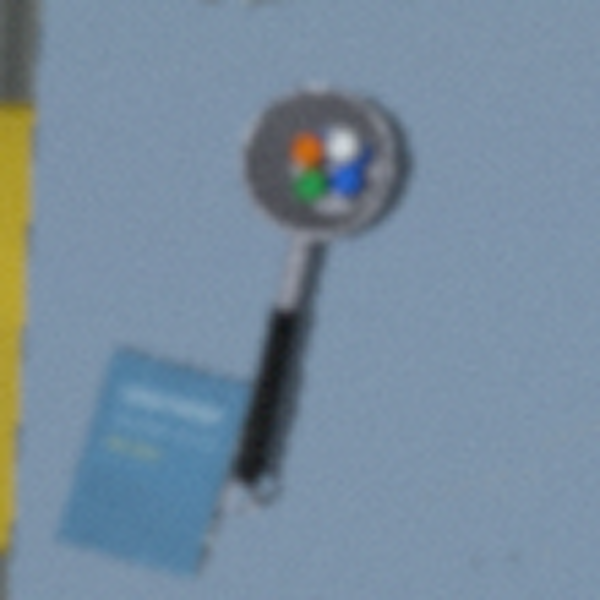

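```bash
python3 - <<'E'
from h import *
from scipy.optimize import least_squares
np.set_printoptions(precision=4,suppress=True)
for n in("top","side"):
    c,P=cloud(n); p=P[np.isfinite(P).all(-1)]
    H=p[(p[:,0]>.38)&(p[:,0]<.505)&(p[:,1]>.3)&(p[:,1]<.37)&(p[:,2]>.036)&(p[:,2]<.06)]
    k=np.polyfit(H[:,0],H[:,1],1); print(n,"handle y=",k,np.degrees(np.arctan(k[0])),"n",len(H),"y at .43",np.polyval(k,.43), "zmax",np.percentile(H[:,2],90))
    R=p[(p[:,0]>.5)&(p[:,0]<.63)&(p[:,1]>.26)&(p[:,1]<.38)&(p[:,2]>.042)&(p[:,2]<.056)]
    s=least_squares(lambda q:np.hypot(R[:,0]-q[0],R[:,1]-q[1])-.0375,[.56,.32],loss="soft_l1",f_scale=.003); print("cup",s.x,len(R))
    B=p[(p[:,0]>.58)&(p[:,0]<.82)&(abs(p[:,1]+.03)<.13)]
    t=B[(B[:,2]>.183)&(B[:,2]<.2)]; r=cv2.minAreaRect(t[:,:2].astype(np.float32)); print("bintop",len(t),cv2.boxPoints(r),r, np.median(t[:,2]))
    # front plane & slope: x vs z profile
    for lo in np.arange(.02,.19,.02):
        f=B[(abs(B[:,2]-lo)<.01)&(abs(B[:,1]+.03)<.05)]
        if len(f): print(round(lo,2),len(f),np.median(f[:,0]),np.polyfit(f[:,1],f[:,0],1) if len(f)>9 else '')
E
```

```text
top handle y= [-0.1879  0.4221] -10.643040356877298 n 222 y at .43 0.34129153569958637 zmax 0.050435348151076684
cup [0.5533 0.3193] 159
bintop 3438 [[ 0.6144  0.054 ]
 [ 0.6305 -0.1173]
 [ 0.7575 -0.1054]
 [ 0.7414  0.066 ]] ((0.6859515905380249, -0.025675125420093536), (0.1275893896818161, 0.1720767617225647), 5.36415958404541) 0.19113211554419118
0.02 50 0.8070057150822252 [-2.8057  0.5756]
0.04 27 0.5881101024470459 [-0.0942  0.5849]
0.06 52 0.5883260979111652 [-0.0834  0.5857]
0.08 41 0.5897719909137767 [-0.0911  0.5865]
0.1 117 0.5924289448582476 [-0.0908  0.5895]
0.12 167 0.5998824314442169 [-0.0861  0.5969]
0.14 168 0.6080958895203001 [-0.092   0.6053]
0.16 138 0.6154642226320539 [-0.0904  0.6126]
0.18 656 0.641090134258566 [-0.0912  0.6603]
side handle y= [-0.1811  0.4158] -10.266595719836662 n 128 y at .43 0.33789012311831557 zmax 0.048639200286950235
cup [0.5474 0.3171] 76
bintop 1836 [[ 0.6083  0.0565]
 [ 0.622  -0.1198]
 [ 0.7517 -0.1097]
 [ 0.7379  0.0666]] ((0.6799761056900024, -0.026623070240020752), (0.13003140687942505, 0.17684385180473328), 4.453244209289551) 0.18994374319064655
0.02 79 0.5865853895362099 [-2.2349  0.5528]
0.04 62 0.5832440285714494 [-0.0798  0.5805]
0.06 77 0.5835793442407442 [-0.0871  0.5808]
0.08 75 0.5839110879234586 [-0.0849  0.5816]
0.1 128 0.5876737435059932 [-0.0878  0.585 ]
0.12 158 0.5958118097699239 [-0.0965  0.5926]
0.14 149 0.6032829127917643 [-0.0919  0.6006]
0.16 145 0.6109131889330022 [-0.0991  0.6077]
0.18 568 0.6440132272855991 [-0.1047  0.6572]
```

The dipper's cup sits at about (0.551, 0.318) with its heading at −10.5°. The bin sill is at about (0.586, −0.035) with yaw +5°. I'll move toward the dipper and log joint and TCP pairs, so I can fit the arm's kinematics for planning the tip.

```bash
cat > log.py <<'E'
from bench import monitor; import json
s=monitor.read_state()
open("log.jsonl","a").write(json.dumps([list(s["joint_positions"]),list(s["ee_pos"]),list(s["eef_rot"])])+"\n")
E
python3 log.py
python3 -m crank '{"steps":[[[0.2,1,0.3],[0,0,0]],[[0.2,1,0.3],[0,0,0]],[[0.2,1,0.3],[0,0,0]],[[0.2,1,0.3],[0,0,0]],[[0.6,1,0.3],[0,0,0]]]}' 60 20; python3 log.py
python3 -m crank '{"steps":[[[0.8,1,0.2],[0,0,1]],[[0.8,1,0.2],[0,0,1]],[[0.8,1,0.2],[0,0,1]],[[0.8,1,0.2],[0,0,1]],[[0.8,1,0.2],[0,0,1]]]}'; python3 log.py
python3 -m crank '{"steps":[[[0.6,1,0],[0.5,0,0.5]],[[0.6,1,0],[0.5,0,0.5]],[[0.6,1,0],[0.5,0,0.5]],[[0.6,1,0],[0.5,0,0.5]],[[0.6,1,0],[0.5,0,0.5]]]}'; python3 log.py
python3 -m crank '{"steps":[[[0,1,0],[-1,0.5,0]],[[0,1,0],[-1,0.5,0]],[[0,1,0],[-1,0.5,0]],[[0,1,0],[-1,0.5,0]],[[0,1,0],[-1,0.5,0]]]}'; python3 log.py
python3 -m crank '{"steps":[[[0,1,0],[0,-1,0]],[[0,1,0],[0,-1,0]],[[0,1,0],[0,-1,0]],[[0,1,0],[0,-1,0]],[[0,1,0],[0,-1,0]]]}'; python3 log.py
cat log.jsonl
```

```text
time: 0.72
ee_pos: [0.1794, -0.4819, 0.2604]
eef_rot: [0.993, 0.116, -0.0, 0.0]
ft_force: [0.8, 0.3, 0.8]
width: 0.0634
grip_force: 0.0
time: 1.13
ee_pos: [0.2817, -0.3564, 0.2855]
eef_rot: [0.943, 0.332, -0.0, 0.0]
ft_force: [0.5, 0.0, 0.4]
width: 0.0602
grip_force: 0.0
time: 1.55
ee_pos: [0.3565, -0.2315, 0.2854]
eef_rot: [0.897, 0.429, 0.036, -0.103]
ft_force: [0.6, 0.5, -0.5]
width: 0.0605
grip_force: 0.0
time: 1.97
ee_pos: [0.3562, -0.1067, 0.2861]
eef_rot: [0.896, 0.412, -0.155, 0.051]
ft_force: [1.1, -0.4, -1.3]
width: 0.0598
grip_force: 0.0
time: 2.38
ee_pos: [0.3561, 0.0119, 0.2859]
eef_rot: [0.909, 0.392, 0.036, 0.135]
ft_force: [0.3, -0.3, 0.5]
width: 0.06
grip_force: 0.0
[[1.3123858614484327, 0.3324663002818927, -0.06467676282620281, 1.4603858998049104, 0.02163333351978693, 1.3498824543112828, -0.08853032658514928], [0.14597903908709045, -0.6075985689615871, 0.22227245630125536], [0.9930593021801296, 0.1176145077536485, -5.050231414169284e-05, -0.00021764396905623587]]
[[1.2441482438164206, 0.07535174102029323, -0.12581283857596653, 1.687078206384845, 0.010531941846888009
[... 695 characters left out ...]
2, 0.2853663368633202], [0.8965117364317717, 0.4293050171045499, 0.036189285019764, -0.10321939923633468]]
[[0.74737725388687, -0.08365411716101841, -0.7282076372971718, 1.8129779675743019, 0.1729750021657515, 1.6271323334828736, -0.6927058398057923], [0.35615262726221836, -0.10665029318111638, 0.28609322660216924], [0.8964653884521488, 0.4118735292997391, -0.15514022281077003, 0.05139566553455049]]
[[0.5484628720191963, -0.4961624724965154, -0.6697373061344524, 2.0482299971013997, -0.06934929578025252, 1.3372916086633297, -0.8288914812662828], [0.3560527433151355, 0.011851829363226048, 0.28592031877372764], [0.9092166503279796, 0.39234290366107616, 0.03550932849414063, 0.13465220496916944]]
```

```bash
cat > kin.py <<'E'
import numpy as np, json, itertools
from scipy.optimize import least_squares
from scipy.spatial.transform import Rotation as R
Z=np.array([0,0,1.])
def fk(q,p,all=False):
    # p: yaw0, then 7 link translations (3 each), tool rot 
    T=R.from_euler("z",p[0]); x=np.zeros(3); out=[]
    ax="zyzyzyz"; 
    for i in range(7):
        x=x+T.apply(p[1+3*i:4+3*i]); out.append(x)
        T=T*R.from_euler(ax[i],SG[i]*q[i])
    x=x+T.apply(p[22:25]); T=T*R.from_rotvec(p[25:28])
    return (x,T,out) if all else (x,T)
SG=np.array([-1,1,-1,1,-1,1,-1.])
def err(x,T,pos,rot): return np.r_[x-pos,.3*(T.inv()*rot).as_rotvec()]
def data():
    D=[json.loads(l) for l in open("log.jsonl")]; return [(np.array(a),np.array(b),R.from_quat(c)) for a,b,c in D]
P0=np.zeros(28); P0[3]=.3; P0[9]=.4; P0[15]=.4; P0[24]=.25
def fit(lam=2e-4):
    global SG; best=None; D=data()
    for s in itertools.product([1,-1],repeat=3):
        SG=np.array([-1,1,s[0],1,s[1],1,s[2]],float)
        for t in(0,np.pi):
            p0=P0.copy(); p0[27]=t
            f=lambda p:np.r_[np.concatenate([err(*fk(q,p),b,c) for q,b,c in D]),lam*(p-p0)]
            r=least_squares(f,p0,max_nfev=60)
            if best is None or r.cost<best[0]: best=(r.cost,SG.copy(),r.x)
    SG=best[1]; return best
if __name__=="__main__":
    np.set_printoptions(precision=4,suppress=True)
    b=fit(); print(b[0],b[1],b[2][0],b[2][25:]); print(b[2][1:25].reshape(8,3))
    for q,pos,rot in data(): print(err(*fk(q,b[2]),pos,rot))
    np.savez("kin.npz",p=b[2],sg=b[1])
E
python3 kin.py
```

```text
4.958402671202602e-08 [-1.  1. -1.  1. -1.  1. -1.] -2.9820239023186547e-06 [-0.     -0.      1.5708]
[[-0.      0.      0.2791]
 [ 0.     -0.0109 -0.0209]
 [-0.     -0.0109  0.4243]
 [ 0.     -0.0118  0.0243]
 [ 0.     -0.0118  0.445 ]
 [-0.     -0.0002  0.045 ]
 [ 0.     -0.0002  0.0509]
 [-0.      0.      0.3009]]
[-0.  0. -0.  0. -0.  0.]
[ 0. -0.  0.  0. -0.  0.]
[-0.  0. -0.  0. -0.  0.]
[ 0. -0.  0.  0. -0.  0.]
[-0.  0.  0. -0. -0.  0.]
[ 0. -0.  0. -0.  0.  0.]
```

```bash
cat > plan.py <<'E'
from kin import *; import kin
k=np.load("kin.npz"); kin.SG=k["sg"]; PK=k["p"]
LO=np.array([-2.6,-.5,-1.47,.16,-1.27,.06,-2.6]);HI=np.array([2.6,2.12,1.34,2.42,4.41,2.06,2.6])
def ik(q,x,T,n=40):
    q=q.copy()
    for _ in range(n):
        e0=err(*fk(q,PK),x,T); 
        if np.linalg.norm(e0)<2e-4: break
        p0,T0=fk(q,PK); J=np.zeros((6,7))
        for i in range(7):
            d=q.copy(); d[i]+=1e-5; p1,T1=fk(d,PK); J[:,i]=np.r_[(p1-p0),.3*T0.apply((T0.inv()*T1).as_rotvec())]/1e-5
        t=np.r_[x-p0,.3*T0.apply((T0.inv()*T).as_rotvec())]
        act=np.ones(7,bool)
        for _ in range(4):
            Ja=J[:,act]; dq=np.zeros(7); dq[act]=Ja.T@np.linalg.solve(Ja@Ja.T+1e-4*np.eye(6),t)
            bad=act&((q+dq<LO)|(q+dq>HI))
            if not bad.any(): break
            act&=~bad
        q=np.clip(q+dq,LO,HI)
    return q,np.linalg.norm(err(*fk(q,PK),x,T))
GX=-.11
def tool(pos,yaw,roll,pitch,al,be,flip,gx=GX):
    D=R.from_euler("ZYX",[yaw,pitch,roll]) # pitch + = nose down
    M=R.from_matrix(np.diag([1.,-1,-1])); Tt=R.from_euler("x",al)*R.from_euler("y",-be)*M
    if flip: Tt=Tt*R.from_euler("z",np.pi)
    g=np.array([gx,0,.042])+.0187*Tt.apply(Z)
    # roll about handle axis: pos is the cup foot centre at roll 0
    h=np.array([0,0,.042]); return pos+R.from_euler("ZY",[yaw,pitch]).apply(h)+D.apply(g-h), D*Tt
d=np.radians
CUP=np.array([.551,.318,0]); YD=d(-10.45); BC=np.array([.6675,-.028,0]); YB=d(5.1)
def inbin(x,y,z): return BC+R.from_euler("z",YB).apply([x,y,z])
if __name__=="__main__":
    q0=data()[-1][0]; res=[]
    for flip in(0,1):
     for be in(0,20,40,60):
      for al in(-35,-15,0,15,35):
       q=q0; E=[]; tg=lambda pos,yaw,roll,pitch=0:tool(pos,yaw,roll,pitch,d(al),d(be),flip)
       x,T=tg(CUP+[0,0,.2],YD,0); x0,T0=fk(q,PK); rv=(T*T0.inv()).as_rotvec()
       W=[(x0+(x-x0)*s,R.from_rotvec(rv*s)*T0) for s in np.linspace(.1,1,10)]
       W+=[tg(CUP+[0,0,z],YD,0) for z in(.15,.1,.05,0,.05,.1,.15)]
       A=CUP+[0,0,.15];B=inbin(-.2,0,.105)
       W+=[tg(A+(B-A)*s,YD+(YB-YD)*s,0) for s in np.linspace(.1,1,10)]
       W+=[tg(inbin(v,0,.105),YB,0) for v in(-.15,-.1,-.05,-.015)]+[tg(inbin(-.015,0,.06),YB,0)]
       zm=9
       for w in W:
         q,e=ik(q,*w); E.append(e); zm=min(zm,fk(q,PK,True)[2][5][2])
       mE=max(E); 
       for s in(1,-1):
         qq=q; a=0
         for a_ in range(5,131,5):
           qq,e=ik(qq,*tg(inbin(-.015,0,.06),YB,s*d(a_)))
           if e>.004: break
           a=a_
         pts=fk(qq,PK,True)[2]
         res.append((mE,-a,flip,be,al,s,zm,[round(float(p[2]),2) for p in pts[3:6:2]],np.round(np.minimum(qq-LO,HI-qq).min(),2)))
    for r_ in sorted([r_ for r_ in res if r_[0]<.01],key=lambda r_:r_[1])[:25]: print(*r_)
    print(sorted(r_[0] for r_ in res)[:5])
E
python3 plan.py
```

```text
0.00014129095272713915 -130 0 0 -15 1 0.363769304442082 [0.37, -0.04] 0.04
0.00014129095272713915 -130 0 0 -15 -1 0.363769304442082 [0.13, -0.17] 0.1
8.571555400227567e-05 -130 0 0 0 1 0.3751469652993852 [0.29, -0.11] 0.0
8.571555400227567e-05 -130 0 0 0 -1 0.3751469652993852 [0.27, -0.11] 0.0
7.340516191719034e-05 -130 0 0 15 1 0.36381730221039266 [0.15, -0.17] 0.1
7.340516191719034e-05 -130 0 0 15 -1 0.36381730221039266 [0.36, -0.04] 0.0
4.629969187831713e-05 -130 0 0 35 1 0.3150014752418512 [0.07, -0.22] 0.01
4.629969187831713e-05 -130 0 0 35 -1 0.3150014752418512 [0.48, 0.07] 0.01
4.748624320364929e-05 -130 1 0 -35 1 0.3148918343412398 [0.28, 0.07] 0.33
4.748624320364929e-05 -130 1 0 -35 -1 0.3148918343412398 [0.09, -0.22] 0.01
0.0001080587126739865 -130 1 0 -15 1 0.36379095298250863 [0.16, -0.04] 0.26
0.0001080587126739865 -130 1 0 -15 -1 0.36379095298250863 [0.22, -0.17] 0.03
1.9911503555041394e-05 -130 1 0 0 1 0.3751468900706281 [0.21, -0.11] 0.18
1.9911503555041394e-05 -130 1 0 0 -1 0.3751468900706281 [0.33, -0.11] 0.02
2.317657867691641e-05 -130 1 0 15 1 0.3638201979575407 [0.19, -0.17] 0.02
2.317657867691641e-05 -130 1 0 15 -1 0.3638201979575407 [0.42, -0.04] 0.02
7.327609076492512e-05 -130 1 0 35 1 0.3150330490829735 [0.08, -0.22] 0.01
7.327609076492512e-05 -130 1 0 35 -1 0.3150330490829735 [0.4, 0.07] 0.5
0.00018136166608891813 -130 1 20 0 1 0.35500213650011636 [0.17, -0.1] 0.37
0.00018136166608891813 -130 1 20 0 -1 0.35500213650011636 [0.38, -0.1] 0.01
8.247553140817256e-05 -130 1 20 15 1 0.34438575448159253 [0.26, -0.15] 0.01
8.247553140817256e-05 -130 1 20 15 -1 0.34438575448159253 [0.45, -0.03] 0.16
[np.float64(1.9911503555041394e-05), np.float64(1.9911503555041394e-05), np.float64(2.317657867691641e-05), np.float64(2.317657867691641e-05), np.float64(4.629969187831713e-05)]
```

```bash
cat > go.py <<'E'
# usage: go(x,T): prints units to shift/turn from the measured pose
from plan import *
from bench import monitor
def go(x,T,n=""):
    s=monitor.read_state(); T0=R.from_quat(s["eef_rot"])
    dx=(x-s["ee_pos"])/.025; rv=np.degrees((T*T0.inv()).as_rotvec())/5
    print(n,"shift",np.round(dx,2),"turn",np.round(rv,2))
def delta(a,b,n=""):
    print(n,"shift",np.round((b[0]-a[0])/.025,2),"turn",np.round(np.degrees((b[1]*a[1].inv()).as_rotvec())/5,2))
AL,BE,FL=d(35),0,1
def tp(pos,yaw,roll=0,pitch=0): return tool(pos,yaw,roll,pitch,AL,BE,FL)
E
python3 - <<'E'
from go import *
g=tp(CUP,YD); pre=(g[0]-.11*g[1].apply(Z),g[1]); go(*pre,"pre"); delta(pre,g,"in")
q=monitor.read_state()["joint_positions"]; x0,T0=fk(q,PK); rv=(pre[1]*T0.inv()).as_rotvec()
for s in np.linspace(.1,1,10): q,e=ik(q,x0+(pre[0]-x0)*s,R.from_rotvec(rv*s)*T0)
print(pre[0],e,np.round(q,2))
E
```

```text
pre shift [ 3.09 10.98 -6.77] turn [ 1.99 -4.28 24.44]
in shift [ 0.46  2.48 -3.6 ] turn [0. 0. 0.]
[0.43332622 0.28645258 0.11678858] 9.38263097809031e-07 [-0.69  0.02  0.37  2.21 -0.82  0.77  1.63]
```

```bash

python3 -m crank '{"steps":[[[0.3,0.5,0],[0.08,-0.17,0.98]],[[0.3,0.5,0],[0.08,-0.17,0.98]],[[0.3,0.5,0],[0.08,-0.17,0.98]],[[0.3,0.5,0],[0.08,-0.17,0.98]],[[0.3,0.5,0],[0.08,-0.17,0.98]],[[0.3,0.5,0],[0.08,-0.17,0.98]],[[0.3,0.5,0],[0.08,-0.17,0.98]],[[0.3,0.5,0],[0.08,-0.17,0.98]],[[0.3,0.5,0],[0.08,-0.17,0.98]],[[0.3,0.5,0],[0.08,-0.17,0.98]]]}' 35 60; python3 log.py
python3 -m crank '{"steps":[[[0,0.5,0],[0.08,-0.17,0.98]],[[0,0.5,0],[0.08,-0.17,0.98]],[[0,0.5,0],[0.08,-0.17,0.98]],[[0,0.5,0],[0.08,-0.17,0.98]],[[0,0.5,0],[0.08,-0.17,0.98]],[[0,0.5,-0.3],[0.08,-0.17,0.98]],[[0,0.5,-0.3],[0.08,-0.17,0.98]],[[0,0.5,-0.3],[0.08,-0.17,0.98]],[[0,0.5,-0.3],[0.08,-0.17,0.98]],[[0,0.5,-0.3],[0.08,-0.17,0.98]]]}'; python3 log.py
python3 -m crank '{"steps":[[[0,0.2,-0.8],[0.08,-0.17,0.98]],[[0,0.2,-0.8],[0.08,-0.17,0.98]],[[0,0.2,-0.8],[0.08,-0.17,0.98]],[[0,0.2,-0.8],[0.08,-0.17,0.98]],[[0,0.2,-0.8],[0.08,-0.17,0.5]],[[0,0,0],[0,0,0]]]}'; python3 log.py
python3 - <<'E'
from go import *
g=tp(CUP,YD); pre=(g[0]-.11*g[1].apply(Z),g[1]); go(*pre,"pre"); delta(pre,g,"in")
print(np.round(monitor.read_state()["joint_positions"],2))
E
```

```text
time: 3.22
ee_pos: [0.4313, 0.1366, 0.2852]
eef_rot: [0.662, 0.724, 0.164, 0.105]
ft_force: [0.9, -0.3, -0.8]
width: 0.0347
grip_force: 0.0
time: 4.05
ee_pos: [0.431, 0.2615, 0.2473]
eef_rot: [0.292, 0.918, 0.264, 0.057]
ft_force: [0.0, 0.3, 0.9]
width: 0.0351
grip_force: 0.0
time: 4.55
ee_pos: [0.4293, 0.2855, 0.1435]
eef_rot: [0.103, 0.95, 0.294, 0.032]
ft_force: [-2.0, -1.0, -0.6]
width: 0.035
grip_force: 0.0
pre shift [ 0.16  0.04 -1.07] turn [ 0.11 -0.03  0.39]
in shift [ 0.46  2.48 -3.6 ] turn [0. 0. 0.]
[-0.18 -0.02 -0.16  2.18 -0.75  0.78  1.5 ]
```

```bash

python3 -m crank '{"steps":[[[0.16,0.04,-0.6],[0.11,-0.03,0.39]],[[0,0,-0.47],[0,0,0]],[[0.1,0.5,-0.72],[0,0,0]],[[0.1,0.5,-0.72],[0,0,0]],[[0.1,0.5,-0.72],[0,0,0]],[[0.1,0.5,-0.72],[0,0,0]],[[0,0,0],[0,0,0]],[[0,0,0],[0,0,0]]]}'; python3 log.py
python3 - <<'E'
from go import *; from h import *
g=tp(CUP,YD); go(*g,"grasp")
c=cams.camera("side"); crop(c,130,120,290,240,5,"pre.png")
E
```

```text
time: 5.22
ee_pos: [0.4448, 0.3373, 0.0493]
eef_rot: [0.087, 0.949, 0.301, 0.029]
ft_force: [0.8, -1.0, 0.3]
width: 0.035
grip_force: 0.0
grasp shift [ 0.    0.45 -0.9 ] turn [-0.02  0.04  0.02]
```

View pics/pre.png

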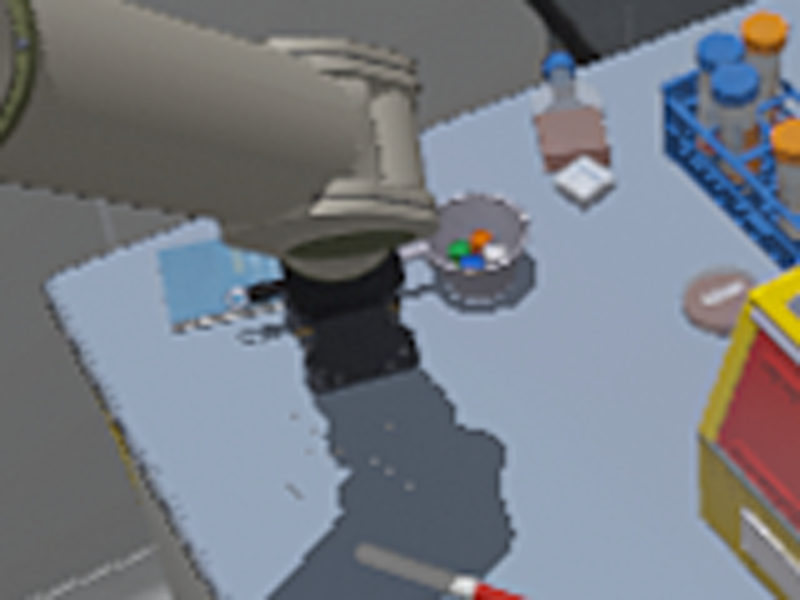

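The crop shows the cup undisturbed at about (478,255) with the hand over the black handle. I'll go in the rest of the way and close.

```bash

python3 -m crank '{"steps":[[[0,0.25,-0.45],[0,0,0]],[[0,0.2,-0.45],[0,0,0]],[[0,0,0],[0,0,0]],[[0,0,0],[0,0,0]]]}'
python3 -m crank '{"steps":[[[0,0,0],[0,0,0]],[[0,0,0],[0,0,0]],[[0,0,0],[0,0,0]],[[0,0,0],[0,0,0]],[[0,0,0],[0,0,0]],[[0,0,0],[0,0,0]]]}' 0 60; python3 log.py
python3 -m crank '{"steps":[[[0,0,0.2],[0,0,0]],[[0,0,0.4],[0,0,0]],[[0,0,0.4],[0,0,0]],[[0,0,0.4],[0,0,0]],[[0,0,0.4],[0,0,0]],[[0,0,0.4],[0,0,0]],[[0,0,0],[0,0,0]],[[0,0,0],[0,0,0]]]}'; python3 log.py
python3 - <<'E'
from go import *; from h import *
g=tp(CUP+[0,0,.055],YD); go(*g,"lifted")
c=cams.camera("side"); crop(c,130,110,290,230,5,"lift.png")
for n in("top","side"):
    c,P=cloud(n); p=P[np.isfinite(P).all(-1)]
    Q=p[(np.hypot(p[:,0]-.551,p[:,1]-.318)<.055)&(p[:,2]>.02)]
    for lo in np.arange(.51,.60,.01):
        t=Q[abs(Q[:,0]-lo)<.005]
        if len(t): print(n,round(lo,2),len(t),np.round([t[:,2].max(),t[:,2].min(),t[:,1].min(),t[:,1].max()],3))
E
```

```text
time: 5.6
ee_pos: [0.4456, 0.3478, 0.0274]
eef_rot: [0.088, 0.949, 0.301, 0.03]
ft_force: [-0.7, -0.0, 0.7]
width: 0.0353
grip_force: 0.0
time: 6.1
ee_pos: [0.4454, 0.3483, 0.0265]
eef_rot: [0.087, 0.949, 0.301, 0.03]
ft_force: [-0.3, 0.2, 0.6]
width: 0.0124
grip_force: 59.8
time: 6.77
ee_pos: [0.4451, 0.3482, 0.0814]
eef_rot: [0.087, 0.949, 0.3, 0.03]
ft_force: [-0.0, -1.0, -2.9]
width: 0.0123
grip_force: 60.0
lifted shift [-0.01  0.01  0.01] turn [-0.02  0.06  0.02]
top 0.51 16 [0.102 0.093 0.322 0.331]
top 0.52 44 [0.102 0.075 0.296 0.343]
top 0.53 71 [0.105 0.052 0.285 0.352]
top 0.54 112 [0.102 0.049 0.284 0.358]
top 0.55 97 [0.1   0.048 0.282 0.358]
top 0.56 118 [0.1   0.047 0.283 0.359]
top 0.57 99 [0.101 0.051 0.285 0.357]
top 0.58 98 [0.103 0.056 0.291 0.349]
top 0.59 37 [0.101 0.083 0.3   0.34 ]
side 0.51 16 [0.101 0.083 0.308 0.328]
side 0.52 31 [0.101 0.055 0.288 0.341]
side 0.53 53 [0.095 0.048 0.286 0.351]
side 0.54 55 [0.102 0.049 0.278 0.354]
side 0.55 64 [0.099 0.049 0.278 0.363]
side 0.56 50 [0.101 0.051 0.285 0.357]
side 0.57 44 [0.097 0.058 0.29  0.357]
side 0.58 48 [0.1   0.061 0.293 0.348]
side 0.59 2 [0.094 0.093 0.316 0.322]
```

View pics/lift.png

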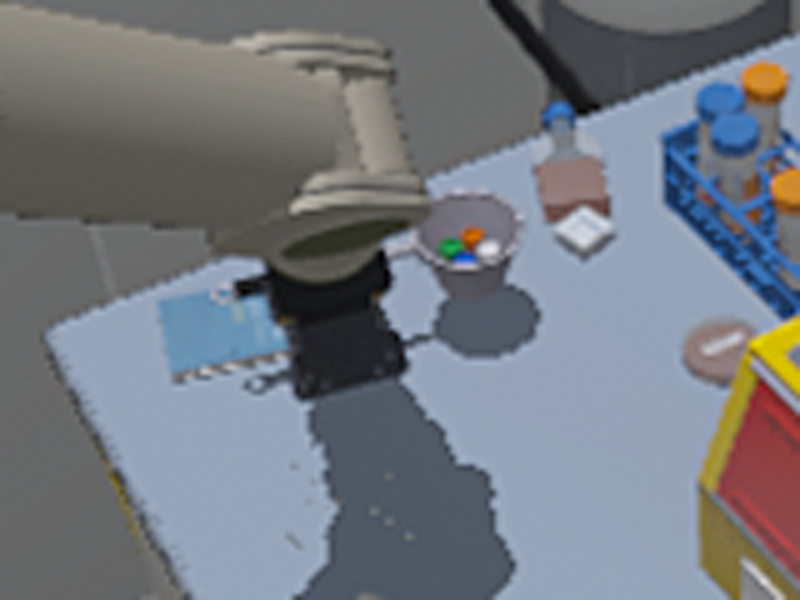

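The cup at (468,240) has been lifted level with all visible caps in it, and its rim is at 0.10–0.102 m front and back, so it isn't sagging. Next I'll plan the transfer, entry and roll.

```bash
python3 - <<'E'
from go import *
c=[tp(CUP+[0,0,.055],YD),tp(inbin(-.18,0,.10),YB),tp(inbin(-.012,0,.10),YB),tp(inbin(-.012,0,.083),YB),tp(inbin(-.012,0,.083),YB,-d(60)),tp(inbin(-.012,0,.083),YB,-d(115)),tp(inbin(-.012,0,.083),YB,-d(125))]
q=monitor.read_state()["joint_positions"]
for i in range(len(c)-1):
    delta(c[i],c[i+1],i); a,b=c[i],c[i+1]; rv=(b[1]*a[1].inv()).as_rotvec()
    for s in np.linspace(.05,1,20): q,e=ik(q,a[0]+(b[0]-a[0])*s,R.from_rotvec(rv*s)*a[1])
    print(np.round(b[0],3),round(e,4),np.round(q,2),[np.round(p,2) for p in fk(q,PK,True)[2][3:6:2]])
# 5deg roll rows
for k in range(0,125,5):
    a,b=[tp(inbin(-.012,0,.083),YB,-d(t)) for t in(k,k+5)]; print(k,np.round((b[0]-a[0])/.025,2),np.round(np.degrees((b[1]*a[1].inv()).as_rotvec())/5,2))
E
```

```text
0 shift [ -2.68 -15.66   1.8 ] turn [-0.    0.    3.11]
[ 0.378 -0.043  0.127] 0.0 [ 0.25  0.14  0.22  2.06 -0.55  1.34  2.37] [array([ 0.05, -0.05,  0.7 ]), array([ 0.4 , -0.24,  0.41])]
1 shift [6.69 0.6  0.  ] turn [0. 0. 0.]
[ 0.545 -0.028  0.127] 0.0001 [ 0.17  0.43  0.17  1.69 -0.64  1.37  2.24] [array([ 0.18, -0.06,  0.67]), array([ 0.56, -0.23,  0.41])]
2 shift [ 0.    0.   -0.68] turn [0. 0. 0.]
[ 0.545 -0.028  0.11 ] 0.0 [ 0.18  0.45  0.17  1.7  -0.64  1.34  2.26] [array([ 0.18, -0.07,  0.66]), array([ 0.56, -0.23,  0.4 ])]
3 shift [ 0.07 -0.74 -0.07] turn [-11.95  -1.07   0.  ]
[ 0.547 -0.047  0.108] 0.0 [-0.47  0.29  0.23  1.86  0.41  1.11  1.21] [array([0.13, 0.03, 0.69]), array([0.53, 0.1 , 0.43])]
4 shift [ 0.04 -0.42  0.55] turn [-10.96  -0.98   0.  ]
[ 0.548 -0.057  0.122] 0.0 [-0.84  0.79  0.32  1.79  0.91  1.55  0.61] [array([0.23, 0.21, 0.58]), array([0.52, 0.29, 0.18])]
5 shift [ 0.   -0.01  0.13] turn [-1.99 -0.18  0.  ]
[ 0.548 -0.057  0.125] 0.0 [-0.87  0.91  0.34  1.75  0.95  1.63  0.56] [array([0.25, 0.25, 0.54]), array([0.52, 0.29, 0.12])]
0 [ 0.   -0.05 -0
[... 360 characters left out ...]
  0.  ]
45 [ 0.01 -0.06  0.01] [-1.   -0.09  0.  ]
50 [ 0.01 -0.06  0.02] [-1.   -0.09 -0.  ]
55 [ 0.01 -0.06  0.02] [-1.   -0.09 -0.  ]
60 [ 0.01 -0.06  0.03] [-1.   -0.09  0.  ]
65 [ 0.   -0.05  0.04] [-1.   -0.09 -0.  ]
70 [ 0.   -0.05  0.04] [-1.   -0.09  0.  ]
75 [ 0.   -0.05  0.04] [-1.   -0.09  0.  ]
80 [ 0.   -0.04  0.05] [-1.   -0.09 -0.  ]
85 [ 0.   -0.04  0.05] [-1.   -0.09  0.  ]
90 [ 0.   -0.03  0.06] [-1.   -0.09 -0.  ]
95 [ 0.   -0.03  0.06] [-1.   -0.09 -0.  ]
100 [ 0.   -0.02  0.06] [-1.   -0.09  0.  ]
105 [ 0.   -0.02  0.06] [-1.   -0.09 -0.  ]
110 [ 0.   -0.01  0.06] [-1.   -0.09  0.  ]
115 [ 0.   -0.01  0.06] [-1.   -0.09  0.  ]
120 [ 0.   -0.    0.07] [-1.   -0.09  0.  ]
```

```bash

python3 -m crank '{"steps":[[[-0.2,-0.2,0.3],[0,0,0]],[[-0.3,-0.4,0.4],[0,0,0.2]],[[-0.3,-0.6,0.4],[0,0,0.2]],[[-0.3,-0.8,0.4],[0,0,0.2]],[[-0.3,-0.8,0.3],[0,0,0.2]],[[-0.3,-0.8,0],[0,0,0.2]],[[-0.3,-0.8,0],[0,0,0.2]],[[-0.3,-0.8,0],[0,0,0.2]],[[-0.2,-0.8,0],[0,0,0.2]],[[-0.2,-0.8,0],[0,0,0.2]]]}'; python3 log.py
python3 -m crank '{"steps":[[[0,-0.8,0],[0,0,0.2]],[[0,-0.8,0],[0,0,0.2]],[[0,-0.8,0],[0,0,0.2]],[[0,-0.8,0],[0,0,0.2]],[[0,-0.8,0],[0,0,0.2]],[[0,-0.8,0],[0,0,0.2]],[[0,-0.8,0],[0,0,0.1]],[[0,-0.8,0],[0,0,0]],[[0,-0.7,0],[0,0,0]],[[0,-0.4,0],[0,0,0]]]}'; python3 log.py
python3 -m crank '{"steps":[[[0,0,0],[0,0,0]],[[0,0,0],[0,0,0]],[[0,0,0],[0,0,0]],[[0,0,0],[0,0,0]]]}'; python3 log.py
python3 - <<'E'
from go import *; from h import *
go(*tp(inbin(-.18,0,.1),YB),"front"); print(np.round(monitor.read_state()["joint_positions"],2))
c=cams.camera("side"); crop(c,200,130,360,250,5,"front.png")
for n in("top","side"):
    c,P=cloud(n); p=P[np.isfinite(P).all(-1)]; u=inbin(-.18,0,0)
    Q=p[(np.hypot(p[:,0]-u[0],p[:,1]-u[1])<.06)&(p[:,2]>.06)&(p[:,2]<.2)]
    for lo in np.arange(.43,.54,.01):
        t=Q[abs(Q[:,0]-lo)<.005]
        if len(t): print(n,round(lo,2),len(t),np.round([np.percentile(t[:,2],95),t[:,2].min(),t[:,1].min(),t[:,1].max()],3))
E
```

```text
time: 7.75
ee_pos: [0.3768, 0.1772, 0.1257]
eef_rot: [0.012, 0.953, 0.302, 0.006]
ft_force: [-0.1, -0.1, -1.6]
width: 0.0124
grip_force: 60.0
time: 8.58
ee_pos: [0.3776, -0.0112, 0.1256]
eef_rot: [-0.041, 0.953, 0.301, -0.011]
ft_force: [0.0, 0.7, -1.6]
width: 0.012
grip_force: 60.1
time: 8.92
ee_pos: [0.3774, -0.0082, 0.1262]
eef_rot: [-0.042, 0.952, 0.302, -0.011]
ft_force: [0.2, 0.3, -2.1]
width: 0.0123
grip_force: 60.1
front shift [ 0.01 -1.4   0.02] turn [-0.04  0.04  0.02]
[ 0.17  0.1   0.23  2.1  -0.58  1.3   2.33]
top 0.44 11 [ 0.146  0.139 -0.016 -0.008]
top 0.45 18 [ 0.146  0.139 -0.016 -0.   ]
top 0.46 58 [ 0.147  0.107 -0.033  0.01 ]
top 0.47 80 [ 0.144  0.094 -0.04   0.014]
top 0.48 89 [ 0.142  0.095 -0.043  0.014]
top 0.49 84 [ 0.14   0.093 -0.043  0.014]
top 0.5 89 [ 0.139  0.094 -0.043  0.014]
top 0.51 76 [ 0.143  0.093 -0.04   0.012]
top 0.52 72 [ 0.141  0.107 -0.035  0.007]
top 0.53 13 [ 0.146  0.136 -0.019  0.001]
```

View pics/front.png

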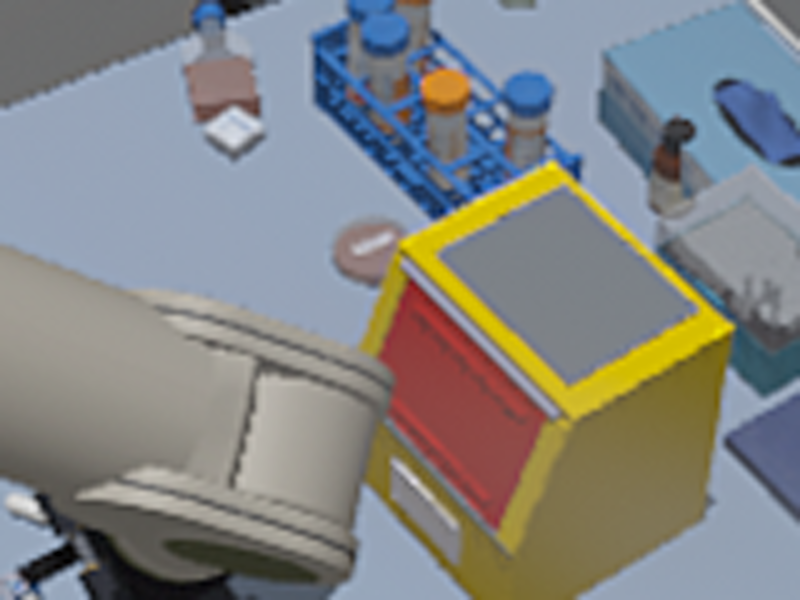

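The hand blocks the side view of the cup in this crop, but the bin opening at about (460,400) is clear. The depth data show the cup level, with its rim at 0.145. I'll centre it and push in.

```bash

python3 -m crank '{"steps":[[[0,-0.7,0],[0,0,0]],[[0,-0.7,0],[0,0,0]],[[0.3,0.03,-0.1],[0,0,0]],[[0.6,0.05,0],[0,0,0]],[[0.6,0.05,0],[0,0,0]],[[0.6,0.05,0],[0,0,0]],[[0.5,0.05,0],[0,0,0]],[[0,0,0],[0,0,0]]]}'; python3 log.py
python3 -m crank '{"steps":[[[0.5,0.05,0],[0,0,0]],[[0.5,0.05,0],[0,0,0]],[[0.5,0.05,0],[0,0,0]],[[0.5,0.05,0],[0,0,0]],[[0,0,0],[0,0,0]],[[0,0,0],[0,0,0]]]}'; python3 log.py
python3 - <<'E'
from go import *; from h import *
go(*tp(inbin(-.012,0,.1),YB),"in"); print(np.round(monitor.read_state()["joint_positions"],2))
c=cams.camera("top"); crop(c,220,100,340,220,5,"in1.png")
E
```

```text
time: 9.73
ee_pos: [0.4446, -0.0373, 0.1237]
eef_rot: [-0.043, 0.952, 0.302, -0.011]
ft_force: [-0.0, 0.3, -1.4]
width: 0.0122
grip_force: 60.0
time: 10.23
ee_pos: [0.4915, -0.0333, 0.1232]
eef_rot: [-0.042, 0.952, 0.302, -0.012]
ft_force: [-3.3, -0.8, -2.1]
width: 0.0124
grip_force: 60.1
in shift [2.14 0.2  0.14] turn [-0.04  0.02  0.02]
[ 0.16  0.34  0.23  1.83 -0.63  1.35  2.3 ]
```

View pics/in1.png

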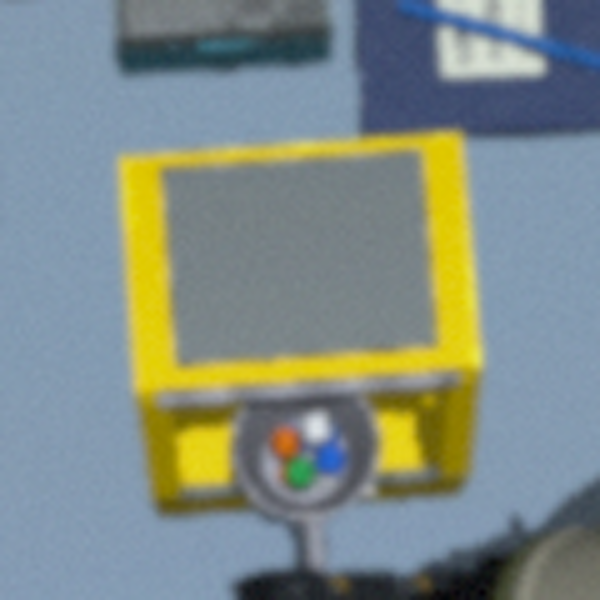

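The cup at (305,445) is entering the opening with the flap pushed in, and the caps are still in it. I'll continue in.

```bash

python3 -m crank '{"steps":[[[0.5,0.05,0],[0,0,0]],[[0.5,0.05,0],[0,0,0]],[[0.5,0.05,0],[0,0,0]],[[0.5,0.05,0],[0,0,0]],[[0.14,0,0],[0,0,0]],[[0,0,0],[0,0,0]],[[0,0,0],[0,0,0]]]}'; python3 log.py
python3 - <<'E'
from go import *; from h import *
go(*tp(inbin(-.012,0,.083),YB),"in"); print(np.round(monitor.read_state()["joint_positions"],2))
c,P=cloud("top"); crop(c,220,120,340,240,5,"in2.png")
for uv in [(282,204),(281,208),(280,212),(279,214)]: print(uv,P[uv[1],uv[0]])
E
```

```text
time: 10.87
ee_pos: [0.5453, -0.0289, 0.1234]
eef_rot: [-0.041, 0.952, 0.302, -0.011]
ft_force: [-1.0, -0.7, -4.9]
width: 0.0125
grip_force: 60.4
in shift [-0.01  0.03 -0.55] turn [-0.03  0.04  0.04]
[ 0.14  0.43  0.22  1.7  -0.66  1.37  2.26]
(282, 204) [ 0.55208323 -0.03218858  0.25834163]
(281, 208) [ 0.54249098 -0.03000115  0.26119044]
(280, 212) [ 0.53346562 -0.0278831   0.25883825]
(279, 214) [ 0.52859533 -0.02564389  0.2612436 ]
```

View pics/in2.png

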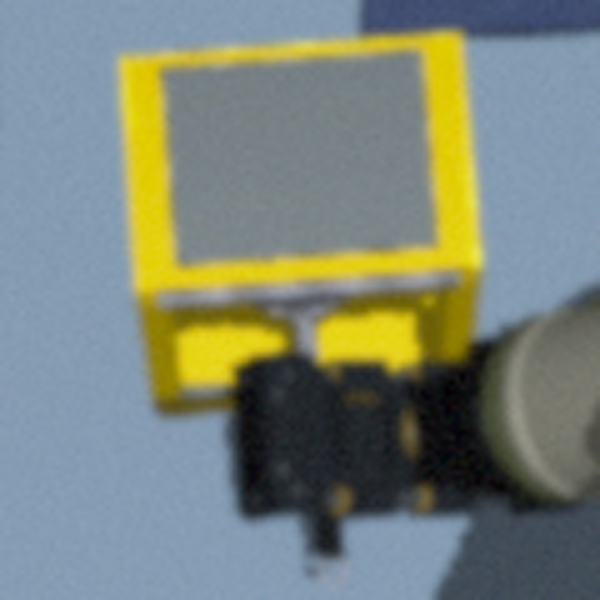

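```bash

python3 -m crank '{"steps":[[[-0.28,-0.02,-0.4],[0,0,0]],[[-0.28,-0.02,-0.46],[0,0,0]],[[0,0,0],[0,0,0]],[[0,0,0],[0,0,0]]]}'; python3 log.py
python3 -m crank '{"steps":[[[0,-0.05,-0.04],[-1,-0.09,0]],[[0.01,-0.06,-0.03],[-1,-0.09,0]],[[0.01,-0.06,-0.02],[-1,-0.09,0]],[[0.01,-0.06,-0.02],[-1,-0.09,0]],[[0.01,-0.06,-0.01],[-1,-0.09,0]],[[0.01,-0.06,-0.01],[-1,-0.09,0]],[[0.01,-0.06,0],[-1,-0.09,0]],[[0.01,-0.06,0],[-1,-0.09,0]],[[0.01,-0.06,0.01],[-1,-0.09,0]],[[0.01,-0.06,0.01],[-1,-0.09,0]]]}'; python3 log.py
python3 - <<'E'
from go import *
for t in(40,45,50): go(*tp(inbin(-.026,0,.075),YB,-d(t)),t)
print(np.round(monitor.read_state()["joint_positions"],2))
E
```

```text
time: 11.25
ee_pos: [0.5309, -0.0297, 0.1013]
eef_rot: [-0.041, 0.952, 0.302, -0.012]
ft_force: [-1.0, -0.6, -3.7]
width: 0.0121
grip_force: 60.3
time: 12.08
ee_pos: [0.5345, -0.0439, 0.1003]
eef_rot: [-0.044, 0.99, -0.132, 0.01]
ft_force: [-1.3, -0.1, -5.1]
width: 0.0125
grip_force: 60.1
40 shift [-0.09  0.09 -0.08] turn [ 2.03  0.27 -0.  ]
45 shift [-0.09  0.02 -0.07] turn [ 1.03  0.18 -0.01]
50 shift [-0.08 -0.04 -0.05] turn [ 0.03  0.09 -0.01]
[-0.41  0.24  0.27  1.89  0.24  1.04  1.38]
```

Tracking is good, so I'll continue the roll to about −120°.

```bash

python3 -m crank '{"steps":[[[0,-0.06,0.02],[-1,-0.09,0]],[[0,-0.06,0.02],[-1,-0.09,0]],[[0,-0.06,0.03],[-1,-0.09,0]],[[0,-0.05,0.04],[-1,-0.09,0]],[[0,-0.05,0.04],[-1,-0.09,0]],[[0,-0.05,0.04],[-1,-0.09,0]],[[0,-0.04,0.05],[-1,-0.09,0]],[[0,-0.04,0.05],[-1,-0.09,0]],[[0,-0.03,0.06],[-1,-0.09,0]],[[0,-0.03,0.06],[-1,-0.09,0]]]}'; python3 log.py
python3 -m crank '{"steps":[[[0,-0.02,0.06],[-1,-0.09,0]],[[0,-0.02,0.06],[-1,-0.09,0]],[[0,-0.01,0.06],[-1,-0.09,0]],[[0,-0.01,0.06],[-1,-0.09,0]],[[0,0,0],[0,0,0]],[[0,0,0],[0,0,0]],[[0,0,0],[0,0,0]],[[0,0,0],[0,0,0]]]}'; python3 log.py
python3 - <<'E'
from go import *; from h import *
go(*tp(inbin(-.026,0,.075),YB,-d(120)),120)
print(np.round(monitor.read_state()["joint_positions"],2))
a=cams.camera("top");b=cams.camera("side")
cv2.imwrite("pics/tip.png",np.hstack([cv2.resize(c["pixels"][v:v+150,u:u+150],(400,400),interpolation=cv2.INTER_CUBIC) for c,u,v in((a,205,120),(b,220,140))]))
E
```

```text
time: 12.92
ee_pos: [0.5342, -0.0548, 0.1095]
eef_rot: [-0.039, 0.841, -0.539, 0.027]
ft_force: [-1.7, -0.9, -4.9]
width: 0.0125
grip_force: 60.3
time: 13.58
ee_pos: [0.5348, -0.0574, 0.1162]
eef_rot: [-0.034, 0.736, -0.675, 0.033]
ft_force: [-2.2, -0.8, -5.6]
width: 0.0127
grip_force: 60.7
120 shift [-0.04 -0.05 -0.03] turn [ 0.01  0.04 -0.06]
[-0.89  0.86  0.35  1.8   0.91  1.57  0.56]
```

View pics/tip.png

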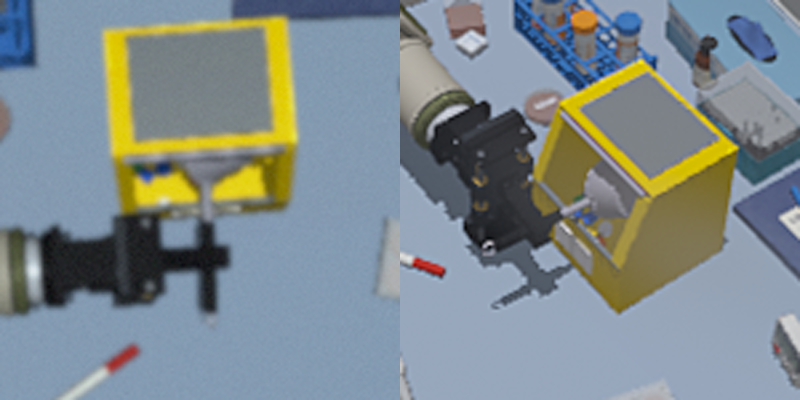

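In both views the caps have fallen out: blue and white ones are visible in the bin at top-panel (155,175), and the cup's mouth faces left. A short shake will make sure, then I'll roll back.

```bash

python3 -m crank '{"steps":[[[0,0,0],[-1,-0.09,0]],[[0,0,0],[1,0.09,0]],[[0,0.3,0],[-1,-0.09,0]],[[0,-0.3,0],[1,0.09,0]],[[0,0.3,0],[-1,-0.09,0]],[[0,-0.3,0],[1,0.09,0]],[[0,0,0],[0,0,0]],[[0,0,0],[0,0,0]]]}'
python3 -m crank '{"steps":[[[0,0.01,-0.06],[1,0.09,0]],[[0,0.01,-0.06],[1,0.09,0]],[[0,0.02,-0.06],[1,0.09,0]],[[0,0.02,-0.06],[1,0.09,0]],[[0,0.03,-0.06],[1,0.09,0]],[[0,0.03,-0.06],[1,0.09,0]],[[0,0.04,-0.05],[1,0.09,0]],[[0,0.04,-0.05],[1,0.09,0]],[[0,0.05,-0.04],[1,0.09,0]],[[0,0.05,-0.04],[1,0.09,0]]]}'; python3 log.py
python3 -m crank '{"steps":[[[0,0.05,-0.04],[1,0.09,0]],[[0,0.06,-0.03],[1,0.09,0]],[[0,0.06,-0.02],[1,0.09,0]],[[0,0.06,-0.02],[1,0.09,0]],[[-0.01,0.06,-0.01],[1,0.09,0]],[[-0.01,0.06,-0.01],[1,0.09,0]],[[-0.01,0.06,0],[1,0.09,0]],[[-0.01,0.06,0],[1,0.09,0]],[[-0.01,0.06,0.01],[1,0.09,0]],[[-0.01,0.06,0.01],[1,0.09,0]]]}'; python3 log.py
python3 -m crank '{"steps":[[[-0.01,0.06,0.02],[1,0.09,0]],[[-0.01,0.06,0.02],[1,0.09,0]],[[0,0.06,0.03],[1,0.09,0]],[[0,0.05,0.04],[1,0.09,0]],[[0,0,0],[0,0,0]],[[0,0,0],[0,0,0]]]}'; python3 log.py
python3 - <<'E'
from go import *
go(*tp(inbin(-.026,0,.075),YB),"up"); go(*tp(inbin(-.026,0,.102),YB),"raised"); delta(tp(inbin(-.026,0,.102),YB),tp(inbin(-.20,0,.102),YB),"out")
E
```

```text
time: 14.35
ee_pos: [0.5346, -0.0579, 0.1164]
eef_rot: [-0.034, 0.735, -0.677, 0.033]
ft_force: [-1.4, 0.9, -4.9]
width: 0.0126
grip_force: 60.7
time: 15.18
ee_pos: [0.5348, -0.0496, 0.1052]
eef_rot: [-0.042, 0.953, -0.299, 0.019]
ft_force: [-3.2, 0.1, -3.6]
width: 0.0122
grip_force: 60.3
time: 16.02
ee_pos: [0.533, -0.0359, 0.103]
eef_rot: [-0.044, 0.99, 0.133, -0.001]
ft_force: [-2.1, 0.6, -3.3]
width: 0.0123
grip_force: 60.0
time: 16.52
ee_pos: [0.532, -0.0314, 0.1032]
eef_rot: [-0.041, 0.953, 0.3, -0.011]
ft_force: [-1.3, -0.1, -2.7]
width: 0.0124
grip_force: 60.1
up shift [-0.04  0.08 -0.06] turn [0.01 0.05 0.06]
raised shift [-0.04  0.08  1.02] turn [0.01 0.05 0.06]
out shift [-6.93 -0.62  0.  ] turn [0. 0. 0.]
```

```bash

python3 -m crank '{"steps":[[[0,0.04,0.6],[0,0,0]],[[0,0.04,0.6],[0,0,0]],[[0,0,0],[0,0,0]],[[-0.5,-0.05,0],[0,0,0]],[[-0.5,-0.05,0],[0,0,0]],[[-0.5,-0.05,0],[0,0,0]],[[0,0,0],[0,0,0]]]}'; python3 log.py
python3 -m crank '{"steps":[[[-0.5,-0.04,0],[0,0,0]],[[-0.5,-0.04,0],[0,0,0]],[[-0.6,-0.05,0],[0,0,0]],[[-0.6,-0.05,0],[0,0,0]],[[-0.6,-0.05,0],[0,0,0]],[[-0.6,-0.05,0],[0,0,0]],[[-0.6,-0.05,0],[0,0,0]],[[-0.6,-0.05,0],[0,0,0]],[[-0.6,-0.05,0],[0,0,0]],[[0,0,0],[0,0,0]]]}'; python3 log.py
python3 - <<'E'
from go import *; from h import *
go(*tp(inbin(-.20,0,.105),YB),"out")
a,P=cloud("top");b=cams.camera("side")
cv2.imwrite("pics/out.png",np.hstack([cv2.resize(c["pixels"][v:v+130,u:u+130],(400,400),interpolation=cv2.INTER_CUBIC) for c,u,v in((a,215,130),(b,230,150))]))
p=P[np.isfinite(P).all(-1)]
B=p[(p[:,0]>.57)&(p[:,0]<.7)&(abs(p[:,1]+.03)<.05)]
for lo in(.1,.12,.14,.16): f=B[abs(B[:,2]-lo)<.01]; print(lo,len(f),np.median(f[:,0]))
u=inbin(-.2,0,0)
Q=p[(np.hypot(p[:,0]-u[0],p[:,1]-u[1])<.06)&(p[:,2]>.06)&(p[:,2]<.2)]
for lo in np.arange(.41,.52,.01):
    t=Q[abs(Q[:,0]-lo)<.005]
    if len(t): print(round(lo,2),len(t),np.round([np.percentile(t[:,2],95),t[:,2].min(),t[:,1].min(),t[:,1].max()],3))
E
```

```text
time: 17.1
ee_pos: [0.493, -0.0312, 0.1332]
eef_rot: [-0.042, 0.953, 0.301, -0.011]
ft_force: [-3.4, -1.2, -3.0]
width: 0.0125
grip_force: 60.2
time: 17.93
ee_pos: [0.3639, -0.0422, 0.1335]
eef_rot: [-0.042, 0.953, 0.301, -0.01]
ft_force: [-0.5, -0.3, -1.3]
width: 0.0125
grip_force: 60.0
out shift [-0.25 -0.11 -0.07] turn [-0.02  0.08  0.04]
0.1 130 0.5921262285845463
0.12 162 0.5999991080352101
0.14 163 0.6080041307914199
0.16 138 0.6154328797305215
0.41 10 [ 0.154  0.147 -0.051 -0.044]
0.42 16 [ 0.154  0.146 -0.051 -0.041]
0.43 16 [ 0.154  0.147 -0.048 -0.041]
0.44 35 [ 0.154  0.137 -0.058 -0.023]
0.45 86 [ 0.152  0.104 -0.071 -0.01 ]
0.46 110 [ 0.152  0.104 -0.075 -0.005]
0.47 115 [ 0.151  0.103 -0.078 -0.003]
0.48 109 [ 0.15   0.1   -0.078 -0.002]
0.49 120 [ 0.15   0.101 -0.075 -0.002]
0.5 108 [ 0.151  0.105 -0.073 -0.007]
0.51 66 [ 0.153  0.124 -0.062 -0.014]
```

View pics/out.png

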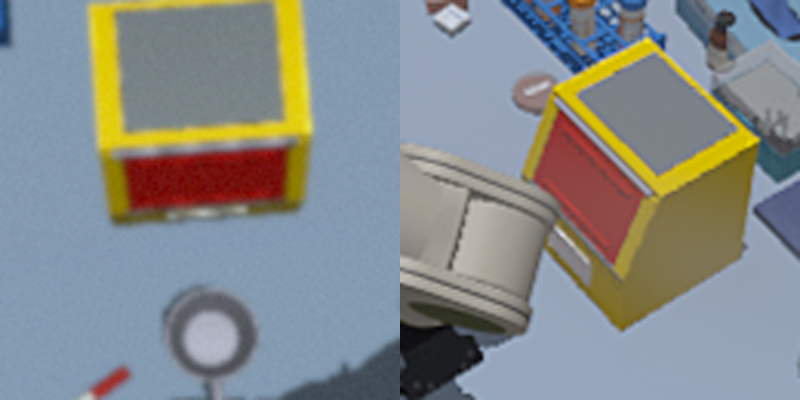

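The cup at top-panel (210,335) is empty, and the flap is shut, with its profile back to the original. I'll stand the dipper down a little forward and to the right, clear of the marker and pipette.

```bash

python3 -m crank '{"steps":[[[0.5,-0.3,0],[0,0,0]],[[0.5,-0.3,0],[0,0,0]],[[0.4,-0.2,-0.3],[0,0,0]],[[0,0,-0.6],[0,0,0]],[[0,0,-0.7],[0,0,0]],[[0,0,-0.7],[0,0,0]],[[0,0,-0.6],[0,0,0]],[[0,0,-0.5],[0,0,0]],[[0,0,-0.3],[0,0,0]],[[0,0,0],[0,0,0]]]}'
python3 -m crank '{"steps":[[[0,0,-0.2],[0,0,0]],[[0,0,-0.1],[0,0,0]],[[0,0,-0.1],[0,0,0]],[[0,0,0],[0,0,0]],[[0,0,0],[0,0,0]]]}'
python3 - <<'E'
from h import *
c,P=cloud("top"); p=P[np.isfinite(P).all(-1)]
Q=p[(np.hypot(p[:,0]-.515,p[:,1]+.06)<.06)&(p[:,2]>.01)&(p[:,2]<.2)]
for lo in np.arange(.45,.57,.01):
    t=Q[abs(Q[:,0]-lo)<.005]
    if len(t): print(round(lo,2),len(t),np.round([np.percentile(t[:,2],95),t[:,1].min(),t[:,1].max()],3))
E
```

```text
time: 18.87
ee_pos: [0.3999, -0.0616, 0.0388]
eef_rot: [-0.042, 0.952, 0.302, -0.012]
ft_force: [-0.7, 0.6, -0.5]
width: 0.0124
grip_force: 60.0
time: 19.28
ee_pos: [0.4001, -0.0622, 0.03]
eef_rot: [-0.042, 0.952, 0.302, -0.011]
ft_force: [-0.2, 0.6, -0.7]
width: 0.0124
grip_force: 60.0
0.46 15 [ 0.049 -0.07  -0.062]
0.47 14 [ 0.051 -0.07  -0.056]
0.48 45 [ 0.051 -0.083 -0.034]
0.49 54 [ 0.051 -0.091 -0.028]
0.5 39 [ 0.05  -0.097 -0.023]
0.51 42 [ 0.051 -0.097 -0.022]
0.52 42 [ 0.048 -0.097 -0.022]
0.53 57 [ 0.048 -0.094 -0.025]
0.54 81 [ 0.049 -0.091 -0.03 ]
0.55 30 [ 0.05  -0.08  -0.041]
```

```bash

python3 -m crank '{"steps":[[[0,0,-0.05],[0,0,0]],[[0,0,-0.05],[0,0,0]],[[0,0,0],[0,0,0]]]}'
python3 -m crank '{"steps":[[[0,0,0],[0,0,0]],[[0,0,0],[0,0,0]],[[0,0,0],[0,0,0]],[[0,0,0],[0,0,0]]]}' 30 10
python3 - <<'E'
from go import *
T=R.from_quat(monitor.read_state()["eef_rot"]); print(-T.apply(Z)*.15/.025)
E
```

```text
time: 19.58
ee_pos: [0.4, -0.0619, 0.0273]
eef_rot: [-0.042, 0.952, 0.302, -0.011]
ft_force: [0.0, 0.1, 1.2]
width: 0.0128
grip_force: 60.1
time: 19.92
ee_pos: [0.4, -0.0621, 0.0273]
eef_rot: [-0.042, 0.952, 0.302, -0.011]
ft_force: [0.4, 0.3, 0.1]
width: 0.0276
grip_force: 0.0
[ 0.27523827 -3.44329417  4.90591166]
```

```bash

python3 -m crank '{"steps":[[[0,0,0],[0,0,0]],[[0.02,-0.23,0.33],[0,0,0]],[[0.03,-0.34,0.49],[0,0,0]],[[0.03,-0.34,0.49],[0,0,0]],[[0.03,-0.34,0.49],[0,0,0]],[[0.03,-0.34,0.49],[0,0,0]],[[0,-0.3,0.6],[0,0,0]],[[0,-0.2,0.8],[0,0,0]],[[0,0,0.8],[0,0,0]],[[0,0,0.8],[0,0,0]]]}'
python3 -m crank '{"steps":[[[0,0,0],[0,0,0]],[[0,0,0],[0,0,0]],[[0,0,0],[0,0,0]],[[0,0,0],[0,0,0]]]}'
python3 - <<'E'
from h import *
a,P=cloud("top");b=cams.camera("side")
cv2.imwrite("pics/end.png",np.hstack([a["pixels"][60:340,90:490],b["pixels"][120:400,150:550]]))
p=P[np.isfinite(P).all(-1)]
Q=p[(np.hypot(p[:,0]-.515,p[:,1]+.06)<.06)&(p[:,2]>.01)&(p[:,2]<.2)]
for lo in np.arange(.45,.57,.02):
    t=Q[abs(Q[:,0]-lo)<.005]
    if len(t): print(round(lo,2),len(t),np.round([np.percentile(t[:,2],95),t[:,1].min(),t[:,1].max()],3))
H=p[(p[:,0]>.35)&(p[:,0]<.42)&(abs(p[:,1]+.07)<.03)&(p[:,2]>.03)&(p[:,2]<.07)]; print(len(H),np.percentile(H[:,2],90) if len(H) else '')
E
```

```text
time: 20.75
ee_pos: [0.4032, -0.1152, 0.161]
eef_rot: [-0.041, 0.953, 0.302, -0.011]
ft_force: [0.6, 0.7, 0.3]
width: 0.0298
grip_force: 0.0
time: 21.08
ee_pos: [0.403, -0.1142, 0.1589]
eef_rot: [-0.041, 0.952, 0.302, -0.011]
ft_force: [0.4, -0.1, -0.3]
width: 0.0301
grip_force: 0.0
0.47 14 [ 0.05  -0.067 -0.056]
0.49 54 [ 0.048 -0.091 -0.028]
0.51 40 [ 0.048 -0.097 -0.022]
0.53 54 [ 0.051 -0.094 -0.025]
0.55 24 [ 0.05  -0.077 -0.041]
133 0.05065632591830269
```

View pics/end.png

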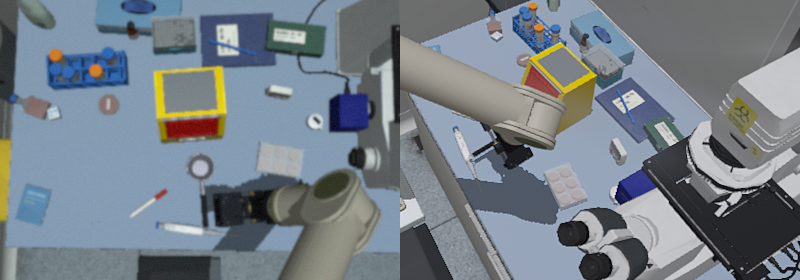

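The final picture shows the dipper standing empty at (200,168) and the flap shut at (192,128). The bystanders are in place and the hand is clear, so I'm handing in.

```bash
python3 -c "
from bench import ticket; print(ticket.close_job())"
```

```text
the job is handed in; nothing more can be done
None
```

The job is handed in after about 21 s of robot time: the cup came out of the bin empty, the flap is shut, the dipper stands upright on the bench and the bystanders look unmoved; I saw only some of the caps inside the bin, and the hand-in returned no verdict.

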